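# Cap the open bamboo balm pot and hold it up

### The arm

A 6-joint arm with a two-finger parallel gripper is mounted at the origin on the work surface. World frame = base frame: x ahead of the robot, y to its left, z up, the work surface at z = 0. Lengths are in m, angles in rad, forces in N, time in s.
With the tool pointing down it reaches from about 0.375 to 0.9 m from the base axis. Payload 3.1 kg.
Tool frame: the origin (TCP) lies on the centre line of the jaws, within the pads' length; the fingertips stand 8 mm ahead of it and the grasp point (between the pads) lies 11 mm behind it; z points along the fingers, y is the line along which they close (so a half turn about z gives the same grasp; the last joint's range is limited). The gripper opens to 85 mm and grips with 20 to 120 N. Pads are 22 mm wide; open, the fingers measure 114 mm over their backs; the gripper's body (76 mm by 85 mm) begins 54 mm behind the grasp point. The pads swing forward as they close: fully open they stand 13 mm farther back than shut.
Start: joints at [-1.397, 0.527, 1.433, -0, 1.181, -0.178], TCP at [0.216, -0.586, 0.207] pointing down, gripper open.
Joint ranges: [-3.08, 3.08], [-0.75, 2.2], [0.22, 2.44], [-1.43, 4.57], [0, 2.65], [-2.85, 2.85]. Speed limits (rad/s): [2.79, 2.79, 3.14, 3.14, 3.14, 3.14].

### API

Orientations are given as a unit quaternion [x, y, z, w].
In Python, from station import * gives the robot as it stands.
- The arm moves only by the tool play_rows, never from a script. Its argument "rows" is a list of rows, each a list of 3 entries, a list of its own where there are three numbers: the turn, a rotation vector about the tool's x, y, z in degrees, then the shift along the tool's x, y, z in mm, then the closure, from 0 (fully open) to 1 (shut). In form: [[[ax, ay, az], [dx, dy, dz], jaw], ...]. A call has 1 to 12 rows; each row shifts and turns the commanded pose from where the row before left it, along the tool's axes as they then stand; what a row does not reach is not made up. A row lasts 1/12 s, in which the tool goes at most 41.7 mm and 7.16 degrees, less where a joint would pass 70% of its speed; a pose out of reach is approached as far as the arm can. A call with a gripper value outside its range is refused whole. The fingers move at their own pace and stop on an object; "grip_force" is the grip in N (left out, the last holds). Time passes only in rows, so rows that do not move let the fingers close. It gives the time, the measured TCP pose, the force, the opening and the grip force at its end, in the units of the state.
- sense(): the state, without advancing time (a new reading comes with each control period).
- snapshot(name): name is "scene" or "side" or "wrist"; returns (picture, depth): 400x640x3 uint8, red, green, blue; 400x640 float32, m along the optical axis (not along the pixel's ray), 0 where there is no reading.
- get_calibration(name): a dict with "vfov" (degrees; the focal length in pixels is half the picture's height over the tangent of half this angle, whatever the lens; pixels are square), "cx", "cy" (the principal point, pixels), "xyz" and "attitude" of the camera in the world. Camera axes: x right, y down, z forward; pixel columns grow to the right and rows downward; lengths in m; the calibration is good to about 2 mm. The wrist camera is an equidistant fisheye: a pixel r from the principal point sees the ray r / f radians off the axis. A picture is of the moment at which its call begins: read the wrist's pose just before it. get_calibration takes no time and is no camera call; for the wrist camera it gives the pose at the moment of the call.
- sign_off(): hands the job in; it is judged then, once.
The state is a dict: "t": time; "q": joint angles; "qd": joint speeds; "tau": joint torques, N m; "tcp_pos": TCP position; "tool_rot": TCP orientation; "force": force on the tool from outside, world axes, zero at the start; "ft_torque": the same for the moment, N m; "finger_gap": opening from 0.0 (shut) to 1.0 (fully open); "gripper_force": force on a finger pad.
Only numpy, scipy, OpenCV 4.12 (cv2) and the standard library are available. Lean on these libraries where they do the work, as an engineer would, in place of code of your own. Each camera call takes 0.05 s, during which the arm holds its last target. There are 200 camera calls.

### The job

One bamboo balm pot on the plywood cooling board is still open: put the loose bamboo cap fully down over its neck while the pot stands on the board. Then take the capped pot by its body, lift it at least 10 cm clear of the board and finish holding it there in the air above the board, in the gripper, upright and still, so that its foot can be inspected; do not put it down. Never tip the pot, and leave the finished pots, the tins and the jar where they are.

Things in the scene. Friction and masses are not known exactly. Their poses are not given: they have to be found in the camera images.
- pot_center (a point): the open balm pot, loose, upright, 0.14 to 0.28 kg: dark bark cylinder 56 mm in diameter, 52 mm tall, pale ring near its top; above it a pale bamboo neck 37 mm in diameter, 14 mm tall (top 3 mm tapered) with a cream balm face; 66 mm tall in all, 82 mm when capped. Point on its axis, 33 mm above its underside; z up along the axis. It stands at one of three places 120 mm apart along the board
- cap_center (a point): the loose bamboo cap, pale with a dark band, mouth down on the bench, about 35 g: 50 mm in outer diameter, 30 mm tall; socket 42 mm in diameter, 15 mm deep (2.5 mm of play all round the pot's neck). Point on its axis, 15 mm above its underside; z up. Fully down, its underside rests on the pot's shoulder (52 mm up the pot) and this point is 34 mm above pot_center
- board: the plywood cooling board, fixed, 130 x 360 x 15 mm thick, origin at the centre of its underside (on the bench), its top 15 mm above the bench; y runs along its length, on which the three pots stand in a row at y about -120, 0 and 120 mm
- pot: the same open pot as pot_center, origin at the centre of its underside
- capped_a_center (a point): a finished pot on the board, loose: the same bark body with a cap on, 56 mm in diameter (cap 50 mm), 82 mm tall; point on its axis half-way up. Leave alone
- capped_b_center (a point): a second finished pot, as capped_a_center. Leave alone
- tin_a_center (a point): a closed aluminium tin, loose, 58 mm in diameter, 24 mm tall; point at its centre. Leave alone
- tin_b_center (a point): an aluminium tin filled with cream balm and open, loose, 58 mm in diameter, 24 mm tall; point at its centre. It, tin_a and the cap share three places left of the board (which is where varies). Leave alone
- tin_c_center (a point): a closed tin like tin_a, beyond the board. Leave alone
- tin_d_center (a point): an open tin like tin_b, beyond the board. Leave alone
- jar_center (a point): an amber glass jar with a black cap, loose, 60 mm in diameter, 85 mm tall, beyond the board; point half-way up. Leave alone
There are look-alikes about, which are no part of the job. What is shaped like the part that bears cap_center but blue is not meant.

How it is judged:
On the way:
1. the cap is fully down on the neck of the pot while the pot stands on the board (horizontal distance between cap_center and pot_center below 0.006 m and z of cap_center in the frame of pot_center between 0.0315 and 0.0365 m and angle between the z axis of cap_center and the z axis of pot_center, either way round below 0.08 rad and contact force between pot and board above 0.3 N and angle between pot_center's own z axis and vertical below 0.05 rad), for 0.2 s.
At the end, for the whole second after the job is handed in: the fingers hold the pot by its body (over 2 N) with its foot at least 95 mm above the board's top and within 220 mm sideways of its centre, its axis within 0.12 rad of vertical, moving under 20 mm/s and 0.15 rad/s, the cap fully down on it (within 2.5 mm in height, 6 mm off-centre, 0.08 rad) (horizontal distance between cap_center and pot_center below 0.006 m and z of cap_center in the frame of pot_center between 0.0315 and 0.0365 m and angle between the z axis of cap_center and the z axis of pot_center, either way round below 0.08 rad and horizontal distance between pot_center and board below 0.22 m and height (world z) of pot_center above 0.143 m and angle between pot_center's own z axis and vertical below 0.12 rad and contact force between the fingers and pot above 2 N and contact force between pot and board below 0.05 N and linear speed of pot below 0.02 m/s and angular speed of pot below 0.15 rad/s); the arm keeps its last pose, push and grip.
It fails at once if the pot is tipped by more than 0.35 rad (angle between pot_center's own z axis and vertical above 0.35 rad).
It fails at once if a finished pot, a tin or the jar is moved by more than 30 mm or toppled (distance of any of capped_a_center, capped_b_center, tin_a_center, tin_b_center, tin_c_center, tin_d_center, jar_center from where it was at the start of the episode above 0.03 m or angle between any of capped_a_center, capped_b_center, tin_a_center, tin_b_center, tin_c_center, tin_d_center, jar_center's own z axis and vertical above 0.35 rad).
It also fails if it takes over 51 s, if anything falls off the work surface, if the arm or the gripper's body presses on something with over 40 N, if the wrist force passes 120 N, or if a joint passes its speed limit or range.

## Working session

There is one attempt and no reset: what is moved stays moved. The work goes in short steps, Python scripts to look and compute and a tool call to move; the robot and the scene stay as the last step left them, time stands still between calls to the robot, and variables do not carry over. Pictures are saved under pics/ and viewed, at most 12 in all, crops included, and the job is handed in when it is done.

Besides the shell and the picture viewer there is one more tool, called after "Emit:" by a JSON object that holds its "method" and its "body", one argument or row to a line. play_rows: Moves the arm, as the interface text tells. Its arguments: {"type":"object","properties":{"rows":{"type":"array","items":{"type":"array"}},"grip_force":{"type":"number"}},"required":["rows"]}

```bash
ls; mkdir -p pics; cat > h.py <<'E'
from station import *
import numpy as np, cv2
from scipy.spatial.transform import Rotation as R
E
python3 - <<'E'
from h import *
s=sense(); print(s)
for n in ("scene","side","wrist"):
    c=get_calibration(n); print(n,c)
    p,d=snapshot(n); cv2.imwrite(f"pics/{n}0.png",p[:,:,::-1]); np.save(f"{n}0.npy",d)
E
```

```text
pics
{'t': 0.0, 'q': array([-1.39649185e+00,  5.28498516e-01,  1.43392595e+00,  1.44034316e-05,
        1.18136216e+00, -1.78502770e-01]), 'qd': array([ 8.98088873e-04,  1.99007370e-03,  4.90448445e-04, -1.82137894e-04,
       -1.17661028e-04, -1.56744794e-05]), 'tau': array([ 2.40375684e-04, -4.42352092e+01, -1.78022432e+01, -4.36966784e-04,
        8.21317808e-03,  1.32917805e-05]), 'tcp_pos': array([ 0.21585251, -0.58572041,  0.20560627]), 'tool_rot': array([ 9.84481076e-01,  1.75487344e-01,  8.96220040e-06, -1.09697101e-03]), 'force': array([ 0.70150745,  0.63355646, -0.50022906]), 'ft_torque': array([0.04912339, 0.08378631, 0.01014861]), 'gripper_force': 0.0, 'finger_gap': 0.9973908034131761}
scene {'vfov': 56.23573645978959, 'cx': 325.8971393784489, 'cy': 202.07369743968556, 'xyz': array([1.20274589, 0.25850192, 0.67440816]), 'attitude': array([ 0.51732246,  0.75529329, -0.33235573, -0.22682414])}
side {'vfov': 49.858510911038024, 'cx': 327.19087096676043, 'cy': 196.66414777280843, 'xyz': array([0.16327591, 0.70976364, 0.63690358]), 'attitude': array([-0.22463751,  0.85724062, -0.44835224,  0.11686218])}
wrist {'vfov': 65.70646984690485, 'cx': 314.760493548124, 'cy': 200.4106388133024, 'xyz': array([ 0.29559516, -0.55680542,  0.37279559]), 'attitude': array([ 0.80890203, -0.5637765 , -0.09627085,  0.13625523])}
```

View pics/scene0.png

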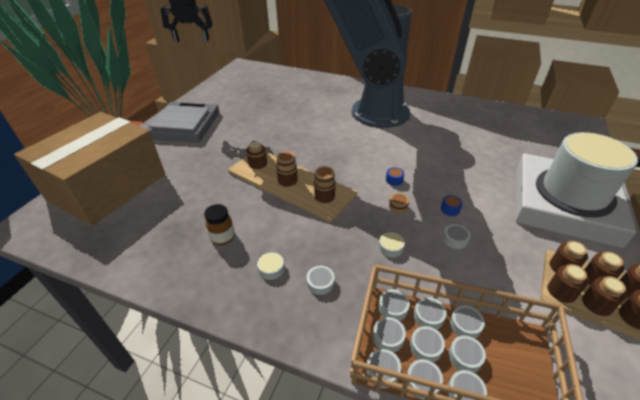

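View pics/side0.png

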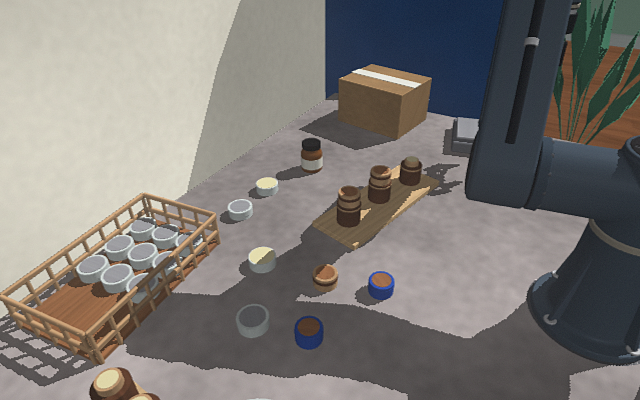

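The scene view shows the only uncovered pot at (257,155), the one nearest the gripper; in the side view it is at (411,170). The other two pots are capped, at scene (287,169) and (325,184).

Cap candidates in scene pixels:
- Pale/brown piece at (399,202), side (325,277): it fits, being pale bamboo with a dark band.
- Blue pieces at (396,176) and (452,205): look-alikes because of the colour.

I'll confirm with one crop and measure.

```bash
cat >> h.py <<'E'
def rays(n,uv,c=None):
    c=c or get_calibration(n); uv=np.atleast_2d(uv).astype(float)
    f=200/np.tan(np.radians(c["vfov"])/2); x=(uv-[c["cx"],c["cy"]])/f
    if n=="wrist":
        th=np.linalg.norm(x,axis=1,keepdims=True); x=x*np.sinc(th/np.pi)/np.cos(th)/np.maximum(np.sinc(th/np.pi),1e-9)*np.sinc(th/np.pi)
    d=np.c_[x,np.ones(len(x))]   # z=1 rays
    return c["xyz"],R.from_quat(c["attitude"]).apply(d)
def plane(n,uv,z,c=None):
    o,d=rays(n,uv,c); return o+d*((z-o[2])/d[:,2])[:,None]
def cloud(n,dep,box,c=None):
    u0,v0,u1,v1=box; vv,uu=np.mgrid[v0:v1,u0:u1]; z=dep[v0:v1,u0:u1].ravel()
    o,d=rays(n,np.c_[uu.ravel(),vv.ravel()],c); return (o+d*z[:,None])[z>0]
E
python3 - <<'E'
from h import *
import cv2
a=cv2.imread("pics/scene0.png"); b=cv2.imread("pics/side0.png")
f=lambda im,x,y:cv2.resize(im[y-40:y+40,x-50:x+50],None,fx=4,fy=4,interpolation=cv2.INTER_CUBIC)
cv2.imwrite("pics/crop1.png",cv2.resize(np.vstack([np.hstack([f(a,257,160),f(a,410,195)]),np.hstack([f(b,400,180),f(b,340,280)])]),(750,600)))
boxes={"scene":{"cap":(385,190,413,214),"pot":(243,138,270,172),"A":(274,148,300,188),"B":(312,163,338,203),"blue":(384,164,408,188)},
"side":{"cap":(308,260,342,294),"pot":(396,150,426,190),"A":(366,160,394,206),"B":(333,180,364,230),"blue":(364,265,398,302)}}
for n in boxes:
    d=np.load(n+"0.npy")
    P=cloud(n,d,(200,100,500,300)); 
    for k,bx in boxes[n].items():
        p=cloud(n,d,bx); lo=0.02 if k in("cap","blue") else 0.022
        p=p[p[:,2]>lo]; top=np.percentile(p[:,2],97); t=p[p[:,2]>top-.006]
        print(n,k,len(p),"top z",top.round(4),"top mean",t.mean(0).round(4),"min",p.min(0).round(3),"max",p.max(0).round(3), "toprange",np.ptp(t,axis=0).round(3))
E
```

```text
scene cap 249 top z 0.0313 top mean [0.4718 0.1744 0.0293] min [0.445 0.15  0.02 ] max [0.496 0.199 0.032] toprange [0.051 0.049 0.007]
scene pot 436 top z 0.0817 top mean [ 0.4549 -0.2479  0.0799] min [ 0.425 -0.278  0.022] max [ 0.481 -0.221  0.083] toprange [0.036 0.034 0.007]
scene A 614 top z 0.0977 top mean [ 0.4927 -0.1334  0.0962] min [ 0.467 -0.16   0.022] max [ 0.519 -0.107  0.099] toprange [0.049 0.048 0.008]
scene B 664 top z 0.0979 top mean [ 0.517  -0.0142  0.0963] min [ 0.49  -0.042  0.022] max [0.544 0.013 0.099] toprange [0.049 0.049 0.007]
scene blue 200 top z 0.0319 top mean [0.3671 0.1381 0.0294] min [0.341 0.114 0.02 ] max [0.393 0.163 0.034] toprange [0.052 0.048 0.008]
side cap 431 top z 0.0315 top mean [0.4656 0.1791 0.0294] min [0.442 0.151 0.02 ] max [0.491 0.204 0.032] toprange [0.049 0.052 0.007]
side pot 504 top z 0.0815 top mean [ 0.447  -0.2435  0.08  ] min [ 0.42  -0.271  0.022] max [ 0.475 -0.217  0.084] toprange [0.034 0.035 0.008]
side A 741 top z 0.0976 top mean [ 0.486  -0.1289  0.0961] min [ 0.459 -0.158  0.022] max [ 0.513 -0.101  0.099] toprange [0.049 0.053 0.007]
side B 856 top z 0.0977 top mean [ 0.51   -0.0092  0.0962] min [ 0.483 -0.037  0.022] max [0.537 0.018 0.099] toprange [0.048 0.051 0.008]
side blue 468 top z 0.0317 top mean [0.361  0.143  0.0296] min [0.337 0.116 0.02 ] max [0.386 0.168 0.033] toprange [0.049 0.051 0.008]
```

View pics/crop1.png

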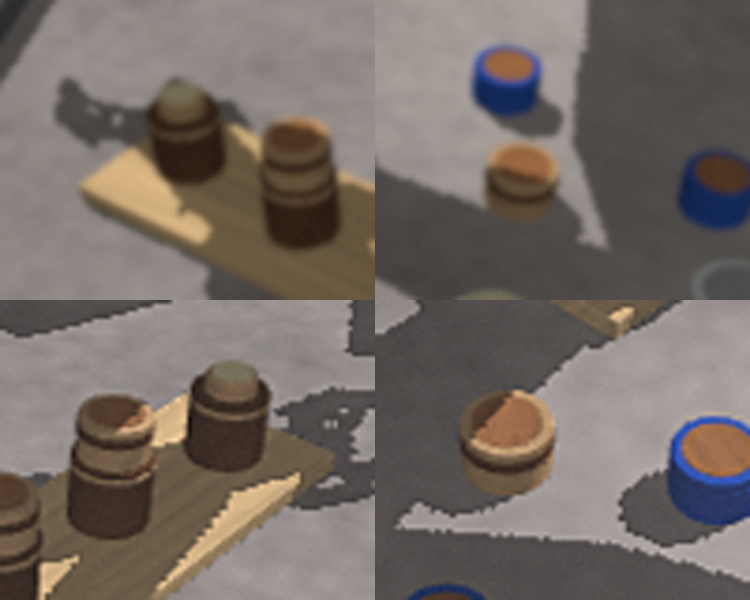

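The crop confirms it: the pot at scene (257,155) has a bare cream neck, and the pale cap with the dark band at scene (399,202) is separate from the two blue ones. The two cameras agree within about 8 mm, so I'll use the mean for now: cap (0.469,0.177) and pot (0.451,-0.246). Next I move over the cap and refine with the wrist camera.

Emit:
{"method": "play_rows", "body": {
  "rows": [
    [[0,0,0],[21,-26,0],0],
    [[0,0,0],[21,-26,0],0],
    [[0,0,0],[21,-26,0],0],
    [[0,0,0],[21,-26,0],0],
    [[0,0,0],[21,-26,0],0],
    [[0,0,0],[21,-26,0],0],
    [[0,0,0],[21,-26,0],0],
    [[0,0,0],[21,-26,0],0],
    [[0,0,0],[21,-26,0],0],
    [[0,0,0],[21,-26,0],0],
    [[0,0,0],[21,-26,0],0],
    [[0,0,0],[21,-26,0],0]
  ]
}}

```text
t: 1.15
tcp_pos: [0.3447, -0.205, 0.2066]
tool_rot: [0.985, 0.175, 0.0, -0.0]
force: [1.1, 0.2, -0.6]
finger_gap: 1.001
gripper_force: 0.0
```

Emit:
{"method": "play_rows", "body": {
  "rows": [
    [[0,0,0],[21,-26,0],0],
    [[0,0,0],[21,-26,0],0],
    [[0,0,0],[21,-26,0],0],
    [[0,0,0],[21,-26,0],0],
    [[0,0,0],[21,-26,0],0],
    [[0,0,0],[21,-26,0],0],
    [[0,0,0],[21,-26,0],0],
    [[0,0,0],[21,-26,0],0],
    [[0,0,0],[21,-26,0],0],
    [[0,0,0],[21,-26,0],0],
    [[0,0,0],[21,-26,0],0],
    [[0,0,0],[0,0,0],0]
  ]
}}

```text
t: 2.15
tcp_pos: [0.4646, 0.1463, 0.2068]
tool_rot: [0.984, 0.178, 0.002, -0.001]
force: [0.8, 0.5, 0.2]
finger_gap: 1.001
gripper_force: 0.0
```

```bash
cat > fix.py <<'E'
s=open("h.py").read().split("\n")
s=[ "        th=np.maximum(np.linalg.norm(x,axis=1,keepdims=True),1e-9); x=x/th*np.tan(th)" if "sinc" in l else l for l in s]
s.append('''def shot(name):
    s=sense(); c=get_calibration("wrist"); p,d=snapshot("wrist"); cv2.imwrite(f"pics/{name}.png",p[:,:,::-1])
    return s,c,p,d
def intool(s,target):
    return R.from_quat(s["tool_rot"]).inv().apply(np.asarray(target)-s["tcp_pos"])*1000''')
open("h.py","w").write("\n".join(s))
E
python3 fix.py; python3 - <<'E'
from h import *
s,c,p,d=shot("w1"); print(s["t"],s["tcp_pos"],s["tool_rot"],s["force"])
uu=cloud("wrist",d,(0,0,640,400),c)
m=(np.hypot(uu[:,0]-.469,uu[:,1]-.177)<.04)&(uu[:,2]>.02)&(uu[:,2]<.05); t=uu[m]
if m.any():
    print(len(t),t.mean(0),t.min(0),t.max(0)); (x,y),r=cv2.minEnclosingCircle(t[:,:2].astype(np.float32)*1000); print(x,y,r); print(intool(s,[x/1000,y/1000,0.015]))
E
```

```text
2.15 [0.46460501 0.14626841 0.20680244] [ 9.84052666e-01  1.77866208e-01  1.76962684e-03 -9.11777906e-04] [0.80835467 0.51685745 0.18952551]
1495 [0.4701506  0.17462071 0.02987855] [0.44403741 0.14929085 0.02002063] [0.49397837 0.19943799 0.03249805]
468.9171447753906 174.59561157226562 25.698406219482422
[ 13.22515808 -24.80185687 191.88320344]
```

View pics/w1.png

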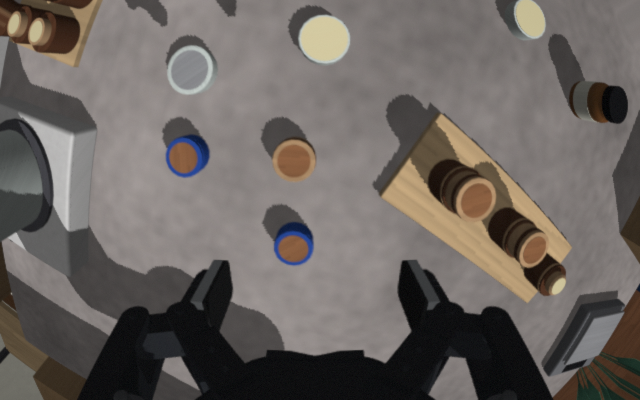

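The wrist view shows the bamboo cap at (294,160), the blue pieces at (187,156) and (293,244), and clear space for the fingers on both sides of the cap. I'll go down part way and measure again.

Emit:
{"method": "play_rows", "body": {
  "rows": [
    [[0,0,0],[3,-6,0],0],
    [[0,0,0],[5,-9,15],0],
    [[0,0,0],[5,-10,25],0],
    [[0,0,0],[0,0,30],0],
    [[0,0,0],[0,0,30],0],
    [[0,0,0],[0,0,15],0],
    [[0,0,0],[0,0,0],0],
    [[0,0,0],[0,0,0],0]
  ]
}}

```text
t: 2.87
tcp_pos: [0.4655, 0.1685, 0.0911]
tool_rot: [0.985, 0.175, -0.001, -0.0]
force: [-0.1, -0.1, -0.2]
finger_gap: 0.999
gripper_force: 0.0
```

```bash
cat >> h.py <<'E'

def cyl(d,c,xy,rad,zlo,zhi):
    P=cloud("wrist",d,(0,0,640,400),c)
    t=P[(np.hypot(P[:,0]-xy[0],P[:,1]-xy[1])<rad)&(P[:,2]>zlo)&(P[:,2]<zhi)]
    (x,y),r=cv2.minEnclosingCircle((t[:,:2]*1000).astype(np.float32))
    return len(t),np.array([x,y])/1000,r,np.median(t[:,2])
E
python3 - <<'E'
from h import *
s,c,p,d=shot("w2"); print(s["t"],s["tcp_pos"],s["tool_rot"],s["force"])
for lo in(.018,.026):
    n,xy,r,z=cyl(d,c,(.469,.1755),.035,lo,.045); print(n,xy,r,z,intool(s,[*xy,0.012]))
E
```

```text
2.8667 [0.46548437 0.16853891 0.09113639] [ 9.84633040e-01  1.74631623e-01 -1.25385240e-03 -2.43086302e-05] [-0.09210923 -0.11346697 -0.22106524]
3150 [0.46939258 0.17486938] 25.384004592895508 0.030031069760972 [ 6.04158483 -4.56190412 79.12399318]
2985 [0.46899307 0.17460995] 25.09726333618164 0.030087265847295513 [ 5.57723031 -4.45568586 79.12508421]
```

View pics/w2.png

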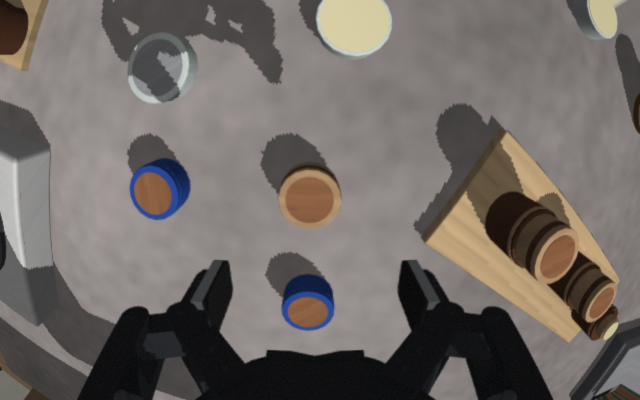

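Cap confirmed: radius 25.1 mm, top at 30.1 mm. It shows at (310,195), 6 mm ahead and 4.5 mm to the side of the tool. Going down.

Emit:
{"method": "play_rows", "body": {
  "rows": [
    [[0,0,0],[3,-2,0],0],
    [[0,0,0],[3,-2.5,10],0],
    [[0,0,0],[0,0,15],0],
    [[0,0,0],[0,0,15],0],
    [[0,0,0],[0,0,12],0],
    [[0,0,0],[0,0,6],0],
    [[0,0,0],[0,0,2],0],
    [[0,0,0],[0,0,0],0],
    [[0,0,0],[0,0,0],0],
    [[0,0,0],[0,0,0],0]
  ]
}}

```text
t: 3.75
tcp_pos: [0.4709, 0.176, 0.0323]
tool_rot: [0.984, 0.176, 0.001, 0.0]
force: [-0.2, 0.3, 0.7]
finger_gap: 1.001
gripper_force: 0.0
```

```bash
python3 - <<'E'
from h import *
s,c,p,d=shot("w3"); print(s["t"],s["tcp_pos"],s["tool_rot"],s["force"])
for lo in(.018,.026):
    n,xy,r,z=cyl(d,c,(.469,.1747),.033,lo,.036); print(n,xy,r,z,intool(s,[*xy,0.012]))
E
```

```text
3.75 [0.47090008 0.17599607 0.03230464] [9.84476401e-01 1.75515004e-01 8.35456097e-04 2.13647451e-05] [-0.21521728  0.26182099  0.69514381]
4937 [0.46904343 0.17476726] 25.644609451293945 0.03001821465928775 [-2.20016331  0.50467132 20.3012333 ]
4555 [0.46885245 0.17456456] 25.367868423461914 0.030092796662138654 [-2.44942408  0.62888199 20.3008668 ]
```

Emit:
{"method": "play_rows", "body": {
  "rows": [
    [[0,0,0],[-1,0.5,6],0],
    [[0,0,0],[-1,0,6],0],
    [[0,0,0],[0,0,5],0],
    [[0,0,0],[0,0,3],0],
    [[0,0,0],[0,0,0],0],
    [[0,0,0],[0,0,0],0]
  ]
}}

```text
t: 4.3
tcp_pos: [0.4683, 0.1746, 0.0112]
tool_rot: [0.984, 0.175, -0.0, -0.0]
force: [0.6, -0.3, -0.8]
finger_gap: 1.005
gripper_force: 0.0
```

```bash
python3 - <<'E'
from h import *
for i in range(2):
    s,c,p,d=shot("w4"); print(s["t"],s["tcp_pos"],s["tool_rot"],s["force"])
    n,xy,r,z=cyl(d,c,(.469,.1747),.033,.026,.036); print(n,xy,r,z,intool(s,[*xy,0.012]))
E
```

```text
4.3 [0.46827006 0.1746248  0.01118032] [ 9.84486882e-01  1.75457599e-01 -4.58455665e-04 -2.69026896e-05] [ 0.58068477 -0.32646771 -0.82002257]
5590 [0.46898907 0.17470581] 25.176462173461914 0.030093383158959583 [ 0.70200243  0.17220109 -0.82034004]
4.35 [0.46847594 0.17467191 0.01140575] [ 9.84481902e-01  1.75486048e-01 -1.78101669e-04 -2.04832171e-05] [-1.11634175  0.37273651 -0.07100222]
5596 [0.46872787 0.1744886 ] 25.51820182800293 0.030106830483172003 [ 0.17287639  0.25900966 -0.5943392 ]
```

View pics/w4.png

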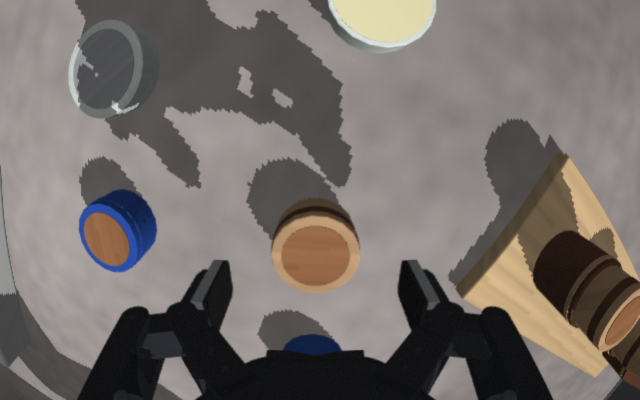

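The cap sits centred between the pads at (316,252). Closing.

Emit:
{"method": "play_rows", "body": {
  "rows": [
    [[0,0,0],[0,0,0],1],
    [[0,0,0],[0,0,0],1],
    [[0,0,0],[0,0,0],1],
    [[0,0,0],[0,0,0],1],
    [[0,0,0],[0,0,0],1],
    [[0,0,0],[0,0,0],1],
    [[0,0,0],[0,0,0],1],
    [[0,0,0],[0,0,0],1]
  ],
  "grip_force": 30
}}

```text
t: 5.07
tcp_pos: [0.4686, 0.1747, 0.0116]
tool_rot: [0.984, 0.175, 0.0, 0.0]
force: [-0.1, 0.1, 1.4]
finger_gap: -0.002
gripper_force: 0.0
```

Emit:
{"method": "play_rows", "body": {
  "rows": [
    [[0,0,0],[0,0,-5],1],
    [[0,0,0],[0,0,-10],1],
    [[0,0,0],[0,0,-20],1],
    [[0,0,0],[0,0,-30],1],
    [[0,0,0],[0,0,-30],1],
    [[0,0,0],[0,0,-30],1],
    [[0,0,0],[0,0,-20],1],
    [[0,0,0],[0,0,0],1],
    [[0,0,0],[0,0,0],1]
  ]
}}

```text
t: 5.82
tcp_pos: [0.4693, 0.1748, 0.1586]
tool_rot: [0.984, 0.176, 0.002, 0.0]
force: [-0.2, -0.8, -0.2]
finger_gap: -0.002
gripper_force: 0.0
```

```bash
python3 - <<'E'
from h import *
s,c,p,d=shot("w5"); print(s["t"],s["tcp_pos"],s["tool_rot"],s["force"],s["finger_gap"],s["gripper_force"])
T=s["tcp_pos"]
for lo in (.012,.016):
    n,xy,r,z=cyl(d,c,T[:2],.033,T[2]+lo,T[2]+.023); print(n,xy,r,z-T[2],intool(s,[*xy,z]))
P=cloud("wrist",d,(0,0,640,400),c); t=P[(np.hypot(*(P[:,:2]-xy).T)<.018)&(P[:,2]>T[2]+.01)&(P[:,2]<T[2]+.03)]
A=np.c_[t[:,:2]-xy,np.ones(len(t))]; print("top plane slope",np.linalg.lstsq(A,t[:,2],rcond=None)[0])
# pot in view?
n,q,r,z=cyl(d,c,(.451,-.246),.035,.07,.09) if ((np.hypot(P[:,0]-.451,P[:,1]+.246)<.035)&(P[:,2]>.07)).any() else (0,0,0,0); print(n,q,r,z)
E
```

```text
5.8167 [0.46932023 0.17484164 0.15855724] [9.84469590e-01 1.75543198e-01 2.05091374e-03 7.98377030e-05] [-0.23157605 -0.77417569 -0.18178984] -0.0023364513363345555 0.0
0 [0. 0.] 0.0 nan [nan nan nan]
0 [0. 0.] 0.0 nan [nan nan nan]
top plane slope [0. 0. 0.]
312 [ 0.45085889 -0.24805342] 18.467098236083984 0.08009452319172378
  return _methods._mean(a, axis=axis, dtype=dtype,
  ret = ret.dtype.type(ret / rcount)
```

The jaws shut completely, so the cap was missed. I'll look at where it is.

View pics/w5.png

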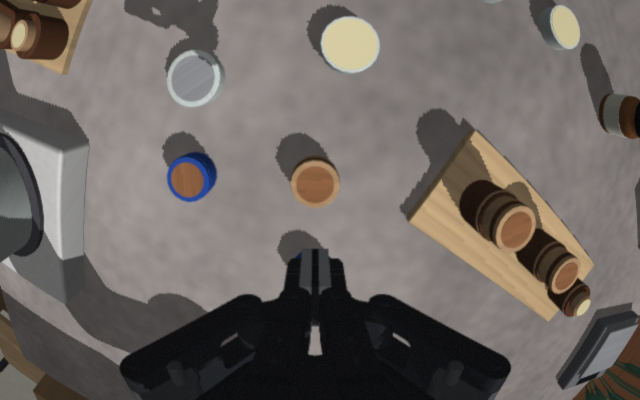

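```bash
python3 - <<'E'
from h import *
s=sense();c=get_calibration("wrist")
print("cam in tool mm",intool(s,c["xyz"]), "optical axis in tool",R.from_quat(s["tool_rot"]).inv().apply(R.from_quat(c["attitude"]).apply([0,0,1])))
p,d=snapshot("wrist")
P=cloud("wrist",d,(0,0,640,400),c); m=(np.hypot(P[:,0]-.469,P[:,1]-.175)<.06)&(P[:,2]>.025)&(P[:,2]<.04); t=P[m]
print(len(t)); print(cv2.minEnclosingCircle((t[:,:2]*1000).astype(np.float32)), t[:,2].max())
m=(P[:,2]>.1)&(np.hypot(P[:,0]-.469,P[:,1]-.175)<.2);
Q=R.from_quat(s["tool_rot"]).inv().apply(P[m]-s["tcp_pos"])*1000
print("near pts in tool: max z",np.sort(Q[:,2])[-5:]); t=Q[Q[:,2]>Q[:,2].max()-15]; print(t.mean(0),t.min(0),t.max(0))
E
```

```text
cam in tool mm [ 8.49019649e+01  5.79445091e-03 -1.67030936e+02] optical axis in tool [-3.29324419e-01 -7.02021100e-05  9.44216830e-01]
1902
((468.8826904296875, 174.67120361328125), 25.404457092285156) 0.03311673097694884
near pts in tool: max z [-28.38297517 -28.37764886 -28.37426189 -28.26754215 -28.09029359]
[  9.0707609   -0.04639295 -36.70658564] [  5.67382153 -13.69074108 -43.05898671] [ 11.99117737  13.46353748 -28.09029359]
```

The cap stayed put at (315,182), unmoved at (0.4689,0.1747). In the picture the closed fingertips at (315,250) lie well behind the stated TCP, about 28 mm. I'll check the tip height independently with the fixed cameras.

```bash
python3 - <<'E'
from h import *
s=sense(); print(s["tcp_pos"])
for n in("scene","side"):
    p,d=snapshot(n); P=cloud(n,d,(0,0,640,400)); m=(np.hypot(P[:,0]-.469,P[:,1]-.175)<.045)&(P[:,2]>.06)&(P[:,2]<.35); t=P[m]
    if len(t): 
        print(n,len(t),np.sort(t[:,2])[:8].round(4)); l=t[t[:,2]<t[:,2].min()+.02]
        print(l.mean(0),l.min(0),l.max(0)); print(np.histogram(t[:,2],bins=np.arange(.1,.36,.02)))
E
```

```text
[0.46767799 0.17453256 0.15637329]
scene 2082 [0.1804 0.1838 0.1838 0.1845 0.1848 0.1851 0.1854 0.186 ]
[0.47669806 0.17586219 0.19272718] [0.46635415 0.15923368 0.18040099] [0.48255636 0.18938245 0.20032635]
(array([  0,   0,   0,   0,  69, 101, 258, 261, 296, 356, 197, 356]), array([0.1 , 0.12, 0.14, 0.16, 0.18, 0.2 , 0.22, 0.24, 0.26, 0.28, 0.3 ,
       0.32, 0.34]))
side 1955 [0.179  0.1802 0.1803 0.1808 0.181  0.1811 0.1815 0.1817]
[0.46172066 0.18366375 0.19054556] [0.45341188 0.16653272 0.17898992] [0.47471112 0.19171275 0.19892528]
(array([  0,   0,   0,   1, 105,  91,  79,  94, 144, 257, 354, 545]), array([0.1 , 0.12, 0.14, 0.16, 0.18, 0.2 , 0.22, 0.24, 0.26, 0.28, 0.3 ,
       0.32, 0.34]))
```

The scene and side cameras agree: the closed tips are at z about 0.182 with the TCP reading 0.157. The tips are therefore about 26 mm behind the reported TCP, not 8 mm ahead of it. From here I plan by the measured tips, so I open and measure them in the open state.

Emit:
{"method": "play_rows", "body": {
  "rows": [
    [[0,0,0],[0,0,0],0],
    [[0,0,0],[0,0,0],0],
    [[0,0,0],[0,0,0],0],
    [[0,0,0],[0,0,0],0],
    [[0,0,0],[0,0,0],0],
    [[0,0,0],[0,0,0],0],
    [[0,0,0],[0,0,0],0],
    [[0,0,0],[0,0,0],0]
  ]
}}

```text
t: 6.68
tcp_pos: [0.4686, 0.1747, 0.1566]
tool_rot: [0.984, 0.175, 0.0, -0.0]
force: [-0.8, 0.8, -0.1]
finger_gap: 1.0
gripper_force: 0.0
```

```bash
cat >> h.py <<'E'

def tips(s,c,d,zmin=0.06):
    P=cloud("wrist",d,(0,0,640,400),c); Q=R.from_quat(s["tool_rot"]).inv().apply(P-s["tcp_pos"])*1000
    Q=Q[(P[:,2]>zmin)&(abs(Q[:,0])<25)&(abs(Q[:,1])<65)&(Q[:,2]>-60)]
    for sg in(-1,1):
        q=Q[sg*Q[:,1]>0]; l=q[q[:,2]>np.percentile(q[:,2],99)-8]
        print("finger",sg,"zmax",np.percentile(q[:,2],[98,99,99.8]).round(1),"x",l[:,0].min().round(1),l[:,0].max().round(1),"y",l[:,1].min().round(1),l[:,1].max().round(1))
E
python3 - <<'E'
from h import *
s,c,p,d=shot("w6"); print(s["t"],s["tcp_pos"],s["finger_gap"]); tips(s,c,d)
n,xy,r,z=cyl(d,c,(.469,.1747),.033,.026,.036); print(n,xy,r,z,intool(s,[*xy,0]))
for n in("scene","side"):
    p,d=snapshot(n); P=cloud(n,d,(0,0,640,400)); t=P[(np.hypot(P[:,0]-.469,P[:,1]-.175)<.065)&(P[:,2]>.1)&(P[:,2]<.35)]; print(n,np.sort(t[:,2])[:8].round(4))
E
```

```text
6.6833 [0.46857693 0.17465527 0.15663896] 0.9998405864528357
finger -1 zmax [-39.  -38.2 -37.6] x -11.3 11.6 y -55.4 -42.1
finger 1 zmax [-38.7 -38.1 -37.6] x -11.2 11.9 y 42.2 54.9
1901 [0.46907944 0.17453622] 25.285503387451172 0.030085995223008366 [  0.42094254   0.28383002 156.63898703]
scene [0.194  0.1941 0.1947 0.1954 0.1955 0.1969 0.197  0.1972]
side [0.1927 0.1932 0.1937 0.1938 0.194  0.1945 0.1945 0.1946]
```

Open tips measure at tool z of -38, centred at x 0 and y ±42. At 50 mm opening they should stand near -29. I want the closed tips about 4 mm above the bench, so the TCP reading should be about -0.025, which is 181 mm down.

Emit:
{"method": "play_rows", "body": {
  "rows": [
    [[0,0,0],[0,0,10],0],
    [[0,0,0],[0,0,25],0],
    [[0,0,0],[0,0,30],0],
    [[0,0,0],[0,0,30],0],
    [[0,0,0],[0,0,30],0],
    [[0,0,0],[0,0,20],0],
    [[0,0,0],[0,0,10],0],
    [[0,0,0],[0,0,5],0],
    [[0,0,0],[0,0,0],0],
    [[0,0,0],[0,0,0],0]
  ]
}}

```text
t: 7.67
tcp_pos: [0.4693, 0.1748, -0.0027]
tool_rot: [0.984, 0.176, 0.001, 0.0]
force: [0.6, 0.0, 0.2]
finger_gap: 1.0
gripper_force: 0.0
```

```bash
python3 - <<'E'
from h import *
s,c,p,d=shot("w7"); print(s["t"],s["tcp_pos"],s["tool_rot"],s["force"]); tips(s,c,d,.022)
n,xy,r,z=cyl(d,c,(.469,.1747),.033,.026,.036); print(n,xy,r,z,intool(s,[*xy,-.025]))
E
```

```text
7.6667 [ 0.46925923  0.17479982 -0.00270305] [9.84476513e-01 1.75514913e-01 7.14564520e-04 2.57522213e-05] [0.56759362 0.01110475 0.17990657]
finger -1 zmax [-26.5 -25.9 -24.9] x -24.9 25.0 y -25.2 -0.3
finger 1 zmax [-26.5 -25.9 -25. ] x -25.0 25.0 y 0.1 25.4
6301 [0.46899155 0.17457439] 25.293079376220703 0.030106674003865047 [-0.36026349  0.11231186 22.29650102]
```

Aligned to within 0.4 mm. I'll go down the last 22 mm and close.

Emit:
{"method": "play_rows", "body": {
  "rows": [
    [[0,0,0],[0,0,8],0],
    [[0,0,0],[0,0,8],0],
    [[0,0,0],[0,0,4],0],
    [[0,0,0],[0,0,2],0],
    [[0,0,0],[0,0,0],0],
    [[0,0,0],[0,0,0],0.4],
    [[0,0,0],[0,0,0],1],
    [[0,0,0],[0,0,0],1],
    [[0,0,0],[0,0,0],1],
    [[0,0,0],[0,0,0],1],
    [[0,0,0],[0,0,0],1],
    [[0,0,0],[0,0,0],1]
  ],
  "grip_force": 30
}}

```text
t: 8.72
tcp_pos: [0.4687, 0.1747, -0.0251]
tool_rot: [0.984, 0.175, 0.0, 0.0]
force: [-0.7, 0.0, 4.2]
finger_gap: 0.572
gripper_force: 31.1
```

Emit:
{"method": "play_rows", "body": {
  "rows": [
    [[0,0,0],[0,0,-4],1],
    [[0,0,0],[0,0,-8],1],
    [[0,0,0],[0,0,-15],1],
    [[0,0,0],[0,0,-25],1],
    [[0,0,0],[0,0,-30],1],
    [[0,0,0],[0,0,-30],1],
    [[0,0,0],[0,0,-25],1],
    [[0,0,0],[0,0,-15],1],
    [[0,0,0],[0,0,-8],1],
    [[0,0,0],[0,0,0],1],
    [[0,0,0],[0,0,0],1]
  ]
}}

```text
t: 9.63
tcp_pos: [0.4682, 0.1746, 0.1346]
tool_rot: [0.984, 0.175, -0.0, -0.0]
force: [-0.8, -0.3, 0.3]
finger_gap: 0.574
gripper_force: 31.2
```

```bash
cat >> h.py <<'E'

def held(s,c,d):
    Rt=R.from_quat(s["tool_rot"])
    P=cloud("wrist",d,(0,0,640,400),c); Q=Rt.inv().apply(P-s["tcp_pos"])*1000
    top=Q[(np.hypot(Q[:,0],Q[:,1])<20)&(Q[:,2]>-65)&(Q[:,2]<-40)]
    A=np.c_[top[:,:2],np.ones(len(top))]; k=np.linalg.lstsq(A,top[:,2],rcond=None)[0]
    print("top pts",len(top),"plane slope x,y rad",k[:2].round(3),"z top",k[2].round(1))
    rim=Q[(np.abs(Q[:,1])<23.5)&(abs(Q[:,0])<40)&(abs(Q[:,2]-k[2])<4)]
    (x,y),r=cv2.minEnclosingCircle(rim[:,:2].astype(np.float32)); print("rim circle tool mm",round(x,2),round(y,2),"r",round(r,2),"x range",rim[:,0].min(),rim[:,0].max())
E
python3 - <<'E'
from h import *
s,c,p,d=shot("w8"); print(s["t"],s["tcp_pos"],s["tool_rot"],s["force"],s["finger_gap"],s["gripper_force"]); held(s,c,d)
P=cloud("wrist",d,(0,0,640,400),c); print((np.hypot(P[:,0]-.451,P[:,1]+.247)<.03).sum())
n,xy,r,z=cyl(d,c,(.451,-.247),.033,.076,.086); print("pot neck",n,xy,r,z)
E
```

```text
9.6333 [0.4681923  0.17463382 0.13458896] [ 9.84481323e-01  1.75489382e-01 -2.60535686e-05 -5.72952779e-06] [-0.82706586 -0.26067049  0.32610468] 0.5739151004680526 31.17103607102763
top pts 4903 plane slope x,y rad [0.003 0.   ] z top -55.4
rim circle tool mm 0.44 0.18 r 25.35 x range -24.441541130457328 25.759772607243402
1003
pot neck 231 [ 0.45128305 -0.2475071 ] 18.391887664794922 0.0809038292711946
```

View pics/w8.png

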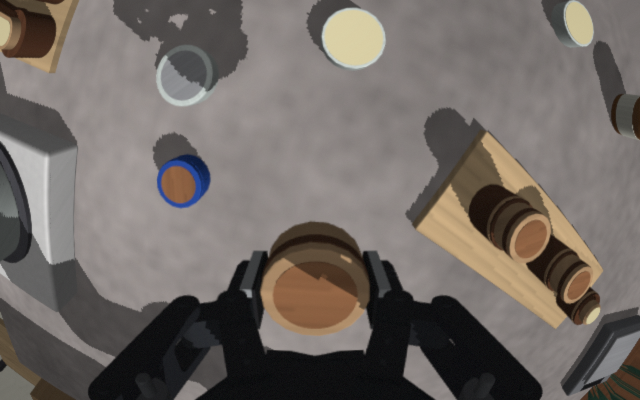

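The cap is held level: its centre is at tool (0.4,0.2), its top at -55.4, so its underside is at tool z of -25.4. It shows at (316,290). I'll move it so that the pot stays visible about 70 mm ahead of the cap.

Emit:
{"method": "play_rows", "body": {
  "rows": [
    [[0,0,0],[-8,14,0],1],
    [[0,0,0],[-16,27,0],1],
    [[0,0,0],[-16,27,0],1],
    [[0,0,0],[-16,27,0],1],
    [[0,0,0],[-16,27,0],1],
    [[0,0,0],[-16,27,0],1],
    [[0,0,0],[-16,27,0],1],
    [[0,0,0],[-16,27,0],1],
    [[0,0,0],[-16,27,0],1],
    [[0,0,0],[-16,27,0],1],
    [[0,0,0],[-16,27,0],1],
    [[0,0,0],[-16,27,0],1]
  ]
}}

```text
t: 10.68
tcp_pos: [0.4018, -0.1816, 0.1331]
tool_rot: [0.985, 0.175, -0.001, -0.001]
force: [-0.0, 0.2, -0.4]
finger_gap: 0.574
gripper_force: 31.2
```

Emit:
{"method": "play_rows", "body": {
  "rows": [
    [[0,0,0],[-16,27,0],1],
    [[0,0,0],[-16,27,0],1],
    [[0,0,0],[-10,17,0],1],
    [[0,0,0],[-3,6,0],1],
    [[0,0,0],[0,0,0],1],
    [[0,0,0],[0,0,0],1],
    [[0,0,0],[0,0,0],1]
  ]
}}

```text
t: 11.27
tcp_pos: [0.3871, -0.2664, 0.1339]
tool_rot: [0.984, 0.176, -0.001, -0.001]
force: [1.4, 0.3, -0.7]
finger_gap: 0.576
gripper_force: 31.2
```

```bash
python3 - <<'E'
from h import *
for i in range(3):
    s,c,p,d=shot("w9"); print(s["t"],s["tcp_pos"],s["tool_rot"],s["finger_gap"]); held(s,c,d)
    for lo in(.072,.077):
        n,xy,r,z=cyl(d,c,(.451,-.247),.033,lo,.09); print("pot neck",n,xy,r,z,intool(s,[*xy,z]))
E
```

```text
11.2667 [ 0.38710874 -0.26640275  0.13392063] [ 9.84384087e-01  1.76026739e-01 -6.96959125e-04 -1.43873321e-03] 0.5758135114993249
top pts 4915 plane slope x,y rad [ 0.003 -0.   ] z top -55.4
rim circle tool mm 0.37 -0.31 r 25.67 x range -24.97498283627861 25.704603088958685
pot neck 1978 [ 0.45009967 -0.25049701] 18.579736709594727 0.0809869686687522 [64.64534673  7.07268719 52.85620086]
pot neck 1968 [ 0.45015622 -0.25036513] 18.54141616821289 0.08099404604145649 [64.74408987  6.96855436 52.84935849]
11.3167 [ 0.38733339 -0.26645256  0.13412081] [ 9.84335318e-01  1.76302002e-01 -5.59877399e-04 -1.12820938e-03] 0.5717990936019524
top pts 4929 plane slope x,y rad [ 0.004 -0.   ] z top -55.4
rim circle tool mm 0.43 0.02 r 25.52 x range -24.74424898599583 25.803351086930384
pot neck 1986 [ 0.45000824 -0.25045642] 18.68245506286621 0.08101667023714323 [64.36801564  6.87987507 53.04233131]
pot neck 1973 [ 0.45003067 -0.25034593] 18.578134536743164 0.08102715107127212 [64.42739297  6.78401476 53.03204045]
11.3667 [ 0.38756479 -0.2666842   0.13434991] [ 9.84322696e-01  1.76374916e-01 -3.55887765e-04 -7.69605451e-04] 0.5731931204333005
top pts 4921 plane slope x,y rad [ 0.002 -0.   ] z top -55.4
rim circle tool mm 0.28 -0.23 r 25.32 x range -24.870905893365137 25.54363047817631
pot neck 1977 [ 0.45017395 -0.25037886] 18.67324447631836 0.08097620084889373 [64.39828315  6.53580068 53.33542953]
pot neck 1967 [ 0.45017358 -0.25039096] 18.672311782836914 0.08097858224767837 [64.39373726  6.54701699 53.33303168]
```

View pics/w9.png

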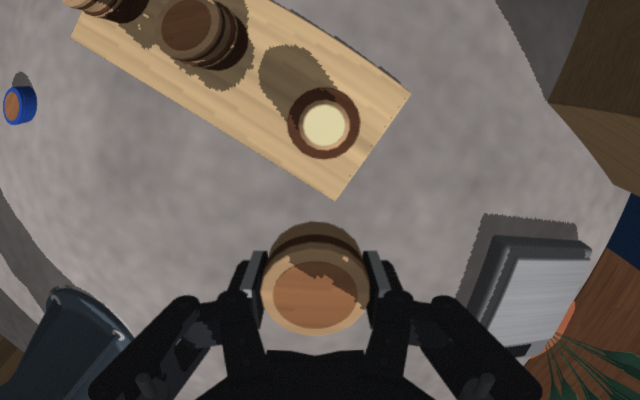

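The pot neck measures (0.4501,-0.2504), radius 18.6 mm, top at 81.0 mm, which matches the description; it shows at (324,127). I'll lower to just above neck height beside the pot, measure again and slide over.

Emit:
{"method": "play_rows", "body": {
  "rows": [
    [[0,0,0],[0,2,8],1],
    [[0,0,0],[0,2,18],1],
    [[0,0,0],[0,2,18],1],
    [[0,0,0],[0,0,14],1],
    [[0,0,0],[0,0,6],1],
    [[0,0,0],[0,0,0],1],
    [[0,0,0],[0,0,0],1],
    [[0,0,0],[0,0,0],1],
    [[0,0,0],[0,0,0],1]
  ]
}}

```text
t: 12.17
tcp_pos: [0.3903, -0.2746, 0.0713]
tool_rot: [0.984, 0.176, 0.0, 0.001]
force: [-0.3, 0.2, -0.4]
finger_gap: 0.573
gripper_force: 31.2
```

```bash
python3 - <<'E'
from h import *
for i in range(3):
    s,c,p,d=shot("w10"); print(s["t"],s["tcp_pos"],s["tool_rot"],s["finger_gap"]); held(s,c,d)
    for lo in(.077,):
        n,xy,r,z=cyl(d,c,(.4501,-.2504),.026,lo,.09); print("pot neck",n,xy,r,z,intool(s,[*xy,z]))
E
```

```text
12.1667 [ 0.39025419 -0.27457639  0.07133907] [9.84468251e-01 1.75560582e-01 4.57294981e-04 7.32477600e-04] 0.5726328912706815
top pts 4891 plane slope x,y rad [ 0.002 -0.   ] z top -55.4
rim circle tool mm 0.45 0.24 r 25.43 x range -24.546282092513398 25.548929938706568
pot neck 3746 [ 0.45023224 -0.2503606 ] 18.52975845336914 0.08100538708171114 [64.65764705 -1.97511406 -9.62790576]
12.2167 [ 0.39024035 -0.2746159   0.07138334] [9.84461368e-01 1.75598769e-01 4.74424657e-04 8.13822089e-04] 0.5798369925159575
top pts 4932 plane slope x,y rad [0.004 0.001] z top -55.4
rim circle tool mm 0.24 0.27 r 25.43 x range -24.838955422551567 25.64349387536213
pot neck 3760 [ 0.45029538 -0.25044565] 18.54610824584961 0.08102676927551455 [64.71432618 -1.89918343 -9.60485351]
12.2667 [ 0.39017779 -0.27454658  0.07133931] [9.84469030e-01 1.75556290e-01 4.43228485e-04 7.21897109e-04] 0.5725527885201696
top pts 4912 plane slope x,y rad [0.002 0.   ] z top -55.4
rim circle tool mm 0.64 -0.6 r 25.46 x range -24.540914230544296 25.697592598363162
pot neck 3761 [ 0.45037045 -0.25042053] 18.57600975036621 0.08101271191793336 [64.82776082 -1.81751701 -9.63613507]
```

Emit:
{"method": "play_rows", "body": {
  "rows": [
    [[0,0,0],[8,-1,0],1],
    [[0,0,0],[16,-1,0],1],
    [[0,0,0],[18,0,0],1],
    [[0,0,0],[14,0,0],1],
    [[0,0,0],[6,0,0],1],
    [[0,0,0],[2,0,0],1],
    [[0,0,0],[0,0,0],1],
    [[0,0,0],[0,0,0],1],
    [[0,0,0],[0,0,0],1]
  ]
}}

```text
t: 13.07
tcp_pos: [0.4484, -0.2502, 0.0706]
tool_rot: [0.985, 0.175, -0.0, -0.0]
force: [0.4, -0.4, -0.1]
finger_gap: 0.575
gripper_force: 31.2
```

```bash
python3 - <<'E'
from h import *
for i in range(4):
    s,c,p,d=shot("w11"); print(s["t"],s["tcp_pos"],s["tool_rot"][2:],intool(s,[.4499,-.2505,.08]))
P=cloud("wrist",d,(0,0,640,400),c); t=P[(np.hypot(P[:,0]-.4503,P[:,1]+.2504)<.03)&(P[:,2]>.02)&(P[:,2]<.09)]; print(len(t),t.min(0),t.max(0))
E
```

```text
13.0667 [ 0.44839251 -0.25015251  0.07055268] [-0.00032124 -0.00030556] [ 1.2901003   0.83947346 -9.44859932]
13.1167 [ 0.44840341 -0.25027273  0.07055865] [-0.00027939 -0.00027086] [ 1.32214385  0.72341396 -9.44241225]
13.1667 [ 0.44849895 -0.25033908  0.07059513] [-0.00021125 -0.00020032] [ 1.2564177   0.62967133 -9.40560327]
13.2167 [ 0.44858478 -0.25037145  0.07058559] [-0.00015571 -0.00017811] [ 1.18800354  0.57021429 -9.41492806]
3689 [ 0.43624699 -0.27805534  0.02003209] [ 0.47914456 -0.22180692  0.08084686]
```

Emit:
{"method": "play_rows", "body": {
  "rows": [
    [[0,0,0],[1,0.5,0],1],
    [[0,0,0],[0,0,5],1],
    [[0,0,0],[0,0,5],1],
    [[0,0,0],[0,0,3],1],
    [[0,0,0],[0,0,2],1],
    [[0,0,0],[0,0,2],1],
    [[0,0,0],[0,0,0],1],
    [[0,0,0],[0,0,0],1]
  ]
}}

```text
t: 13.93
tcp_pos: [0.4502, -0.2503, 0.0534]
tool_rot: [0.984, 0.176, -0.0, -0.0]
force: [0.6, -0.2, -1.5]
finger_gap: 0.573
gripper_force: 31.2
```

```bash
python3 - <<'E'
from h import *
for i in range(2):
    s=sense(); s,c,p,d=shot("w12"); print(s["t"],s["tcp_pos"],s["tool_rot"][2:],s["force"],intool(s,[.4499,-.2505,.0416]))
E
```

```text
13.9333 [ 0.45020697 -0.25025769  0.05343338] [-0.00010743 -0.00012901] [ 0.612227   -0.16613619 -1.45330391] [-0.36983234  0.12473337 11.83340301]
13.9833 [ 0.45029535 -0.25033566  0.05359103] [1.22412299e-06 6.17998605e-06] [-0.54796083 -0.03280207  0.6524611 ] [-0.42779097  0.01744273 11.99103241]
```

The cap's underside is now 2 mm below the neck top with no contact force, so it has entered. Continuing down gently.

Emit:
{"method": "play_rows", "body": {
  "rows": [
    [[0,0,0],[0,0,3],1],
    [[0,0,0],[0,0,3],1],
    [[0,0,0],[0,0,2],1],
    [[0,0,0],[0,0,2],1],
    [[0,0,0],[0,0,1],1],
    [[0,0,0],[0,0,0],1],
    [[0,0,0],[0,0,0],1]
  ]
}}

```text
t: 14.62
tcp_pos: [0.4502, -0.2503, 0.0425]
tool_rot: [0.984, 0.175, -0.0, -0.0]
force: [-0.4, 0.0, -0.6]
finger_gap: 0.572
gripper_force: 31.2
```

Emit:
{"method": "play_rows", "body": {
  "rows": [
    [[0,0,0],[0,0,0.5],1],
    [[0,0,0],[0,0,0.5],1],
    [[0,0,0],[0,0,0],1]
  ]
}}

```text
t: 14.87
tcp_pos: [0.4503, -0.2504, 0.042]
tool_rot: [0.984, 0.175, 0.0, 0.0]
force: [0.2, 1.2, 2.8]
finger_gap: 0.571
gripper_force: 31.4
```

Light contact of 2.8 N at the expected seating height. Releasing and checking.

Emit:
{"method": "play_rows", "body": {
  "rows": [
    [[0,0,0],[0,0,0],0],
    [[0,0,0],[0,0,0],0],
    [[0,0,0],[0,0,0],0],
    [[0,0,0],[0,0,0],0],
    [[0,0,0],[0,0,0],0],
    [[0,0,0],[0,0,0],0],
    [[0,0,0],[0,0,0],0]
  ]
}}

```text
t: 15.45
tcp_pos: [0.4502, -0.2503, 0.0416]
tool_rot: [0.984, 0.175, -0.0, -0.0]
force: [0.5, 0.2, -0.0]
finger_gap: 1.001
gripper_force: 0.0
```

```bash
python3 - <<'E'
from h import *
s,c,p,d=shot("w13"); print(s["t"],s["tcp_pos"],s["force"],s["finger_gap"]); held(s,c,d)
n,xy,r,z=cyl(d,c,(.4503,-.2504),.03,.092,.105); print("cap",n,xy,r,z,intool(s,[*xy,.010]))
P=cloud("wrist",d,(0,0,640,400),c); t=P[(np.hypot(P[:,0]-xy[0],P[:,1]-xy[1])<.032)&(P[:,2]>.03)&(P[:,2]<.066)]; print("body pts",len(t)); 
if len(t)>50:
    from scipy.optimize import least_squares
    f=least_squares(lambda v:np.hypot(t[:,0]-v[0],t[:,1]-v[1])-.028,xy,loss="soft_l1",f_scale=.001); print("body axis",f.x,np.median(abs(f.fun)))
E
```

```text
15.45 [ 0.45022625 -0.25028482  0.04156034] [ 0.50523906  0.22816994 -0.01184662] 1.0007758474687807
top pts 4928 plane slope x,y rad [ 0.001 -0.001] z top -55.8
rim circle tool mm 0.44 0.21 r 25.48 x range -24.635088890085537 25.832248853094043
cap 7934 [ 0.45072882 -0.25032695] 25.499801635742188 0.09708023319247763 [ 0.45881031  0.21665144 31.56029007]
body pts 1953
body axis [ 0.45000012 -0.25045053] 0.000257369792349027
```

View pics/w13.png

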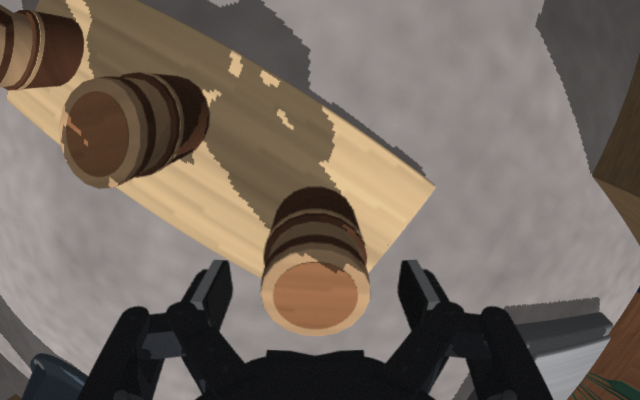

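The cap is fully down: top at 97.1 mm against 97.0 expected, level, 0.7 mm off the body axis, and shown at (315,295). Now I lower the open jaws 31 mm around the body and grip. That leaves about 10 mm between the gripper body and the cap.

Emit:
{"method": "play_rows", "body": {
  "rows": [
    [[0,0,0],[0,0,5],0],
    [[0,0,0],[0,0,8],0],
    [[0,0,0],[0,0,8],0],
    [[0,0,0],[0,0,6],0],
    [[0,0,0],[0,0,3],0],
    [[0,0,0],[0,0,1],0],
    [[0,0,0],[0,0,0],0],
    [[0,0,0],[0,0,0],0]
  ]
}}

```text
t: 16.17
tcp_pos: [0.4503, -0.2504, 0.0105]
tool_rot: [0.984, 0.175, 0.0, -0.0]
force: [-0.2, -1.0, 0.8]
finger_gap: 0.994
gripper_force: 0.0
```

Emit:
{"method": "play_rows", "body": {
  "rows": [
    [[0,0,0],[0,0,0],0.3],
    [[0,0,0],[0,0,0],1],
    [[0,0,0],[0,0,0],1],
    [[0,0,0],[0,0,0],1],
    [[0,0,0],[0,0,0],1],
    [[0,0,0],[0,0,0],1],
    [[0,0,0],[0,0,0],1],
    [[0,0,0],[0,0,0],1]
  ],
  "grip_force": 40
}}

```text
t: 16.83
tcp_pos: [0.4504, -0.2504, 0.0113]
tool_rot: [0.984, 0.176, 0.0, 0.0]
force: [-0.4, 1.9, 6.1]
finger_gap: 0.642
gripper_force: 42.3
```

Gripped: opening about 55 mm, 42 N. Lifting straight up slowly.

Emit:
{"method": "play_rows", "body": {
  "rows": [
    [[0,0,0],[0,0,-2],1],
    [[0,0,0],[0,0,-4],1],
    [[0,0,0],[0,0,-8],1],
    [[0,0,0],[0,0,-14],1],
    [[0,0,0],[0,0,-20],1],
    [[0,0,0],[0,0,-22],1],
    [[0,0,0],[0,0,-22],1],
    [[0,0,0],[0,0,-18],1],
    [[0,0,0],[0,0,-12],1],
    [[0,0,0],[0,0,-6],1],
    [[0,0,0],[0,0,-3],1],
    [[0,0,0],[0,0,-1],1]
  ]
}}

```text
t: 17.83
tcp_pos: [0.4501, -0.2502, 0.1429]
tool_rot: [0.984, 0.175, 0.0, 0.0]
force: [-0.2, 0.1, -2.2]
finger_gap: 0.639
gripper_force: 42.7
```

Emit:
{"method": "play_rows", "body": {
  "rows": [
    [[0,0,0],[0,0,0],1],
    [[0,0,0],[0,0,0],1],
    [[0,0,0],[0,0,0],1],
    [[0,0,0],[0,0,0],1],
    [[0,0,0],[0,0,0],1],
    [[0,0,0],[0,0,0],1],
    [[0,0,0],[0,0,0],1],
    [[0,0,0],[0,0,0],1]
  ]
}}

```text
t: 18.5
tcp_pos: [0.4502, -0.2503, 0.1425]
tool_rot: [0.984, 0.175, -0.0, -0.0]
force: [-0.7, -0.3, -2.4]
finger_gap: 0.642
gripper_force: 42.7
```

```bash
python3 - <<'E'
from h import *
s,c,p,d=shot("w14"); print(s["t"],s["tcp_pos"],s["force"],s["finger_gap"],s["gripper_force"],abs(s["qd"]).max())
P=cloud("wrist",d,(0,0,640,400),c); T=s["tcp_pos"]
n,xy,r,z=cyl(d,c,T[:2],.027,.19,.235); print("cap",n,xy,r,z)
t=P[(np.hypot(P[:,0]-T[0],P[:,1]-T[1])<.018)&(P[:,2]>.19)&(P[:,2]<.24)]; print("slope",np.linalg.lstsq(np.c_[t[:,:2]-T[:2],np.ones(len(t))],t[:,2],rcond=None)[0])
for nm in("scene","side"):
    p,d=snapshot(nm); Q=cloud(nm,d,(0,0,640,400)); q=Q[(np.hypot(Q[:,0]-T[0],Q[:,1]-T[1])<.045)&(Q[:,2]>.04)&(Q[:,2]<.3)]; print(nm,"lowest",np.sort(q[:,2])[[3,10,20]])
    if nm=="side": 
        v=(T+[0,0,.03]-get_calibration(nm)["xyz"]); v=R.from_quat(get_calibration(nm)["attitude"]).inv().apply(v); f=200/np.tan(np.radians(get_calibration(nm)["vfov"])/2); u=int(v[0]/v[2]*f+327); w=int(v[1]/v[2]*f+197); print(u,w)
        cv2.imwrite("pics/side_end.png",cv2.resize(p[max(w-75,0):w+75,max(u-100,0):u+100,::-1],None,fx=4,fy=4))
E
```

```text
18.5 [ 0.45024099 -0.25030849  0.14254767] [-0.65805498 -0.27047004 -2.36513231] 0.6417555428866346 42.731898265192285 0.001477628164500003
cap 11702 [ 0.45042715 -0.2502556 ] 26.96476173400879 0.22741466580563163
slope [0.01591988 0.00834608 0.2286666 ]
scene lowest [0.14634882 0.14787295 0.14926244]
side lowest [0.14641017 0.14785488 0.1485765 ]
415 125
```

View pics/side_end.png

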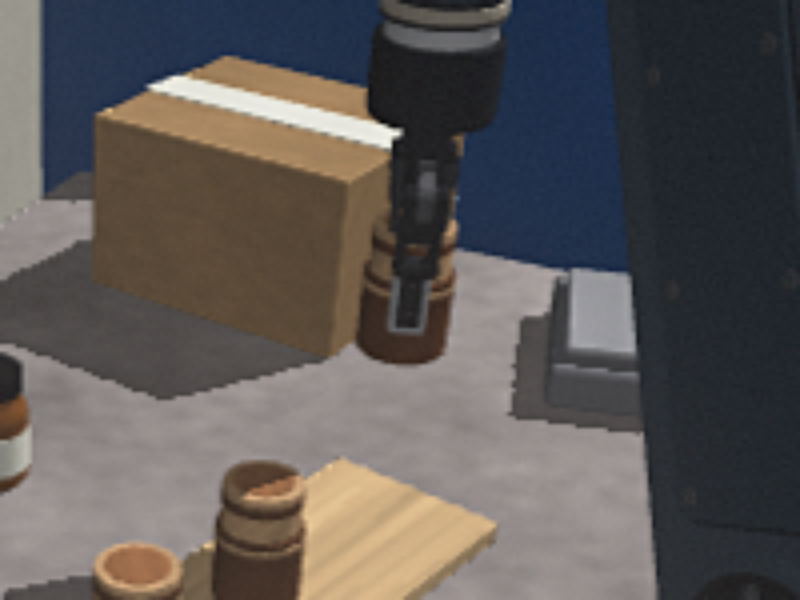

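The side crop shows the capped pot held upright, with the gripper on its body around (410,300), clear of the board. Its foot is at 0.146 m, 131 mm above the board top, and the cap top at 0.2286 m matches the 82 mm capped height. Everything is still, so I'm handing in.

```bash
python3 -c "
from station import *
print(sign_off())"
```

```text
the job is handed in; nothing more can be done
None
```

The job is handed in (no verdict was returned): the cap is fully down on the open pot, and the gripper holds the capped pot by its body, upright and still, with its foot about 131 mm above the board. The first try at the cap missed because the fingertips sit about 26 mm behind the reported TCP when shut, but nothing was disturbed.

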